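Hold a tube sleeve against the loading-ramp stop

ROBOT

A 7-joint arm with a two-finger parallel gripper is mounted at the origin on the work surface. World frame = base frame: x ahead of the robot, y to its left, z up, the work surface at z = 0. Lengths are in m, angles in rad, forces in N, time in s.
With the tool pointing down it reaches from about 0.425 to 0.925 m from the base axis. Payload 6.8 kg.
Tool frame: the origin (TCP) lies at the very end of the fingers, on their centre line; the grasp point (between the pads) lies grasp_offset behind it (grasp_offset is the distance from the TCP to the grasp point, in m); z points along the fingers, y is the direction in which the jaws open and shut (so a half turn about z gives the same grasp; the last joint's range is limited). The gripper opens to 85 mm and grips with 20 to 120 N. Pads are 22 mm wide; open, the fingers measure 114 mm over their backs; the gripper's body (76 mm by 85 mm) begins 54 mm behind the grasp point. The pads swing forward as they close: fully open they stand 13 mm farther back than shut.
Start: joints at [-1.304, 0.477, 0.022, 1.555, -0.011, 1.109, -0.083], TCP at [0.247, 0.628, 0.231] pointing down, gripper open.
Joint ranges: [-2.96, 2.96], [-0.34, 2.1], [-1.41, 1.46], [0.24, 2.44], [-1.37, 4.51], [0.17, 1.92], [-2.96, 2.96]. Speed limits (rad/s): [2.39, 2.39, 3.14, 3.14, 3.14, 3.14, 3.14].

INTERFACE

Orientations are given as a unit quaternion [w, x, y, z].
In Python, from station import * gives the robot as it stands.
- The arm moves only by the shell command python3 -m handwheel 'ROWS' [FORCE]. ROWS is JSON, one flat list of numbers, 7 for each row, row after row: the shift along the world's x, y, z in cm, then the turn, a rotation vector about the world's x, y, z in degrees, then the opening, from 0 (shut) to 1 (fully open). In form: [tx, ty, tz, ax, ay, az, fingers, tx, ty, tz, ax, ay, az, fingers, ...]. A call has 1 to 8 rows; each row is the pose to reach, as a shift and turn from the pose measured when the call began; what a row does not reach only later rows make up. A row lasts 1/12 s, in which the tool goes at most 41.7 mm and 7.16 degrees, less where a joint would pass 70% of its speed; a pose out of reach is approached as far as the arm can. A call with a gripper value outside its range is refused whole. The fingers move at their own pace and stop on an object; FORCE is the grip in N (left out, the last holds). Time passes only in rows, so rows that repeat a pose let the fingers close. It gives the time, the measured TCP pose, the force and the opening at its end, in the units of the state.
- get_obs(): the state, without advancing time (a new reading comes with each control period).
- read_camera(name): name is "side" or "top"; returns the picture (384x512x3 uint8, red, green, blue); there is no depth.
- camera_info(name): a dict with "fx", "fy", "cx", "cy" (pixels), "R" (3x3) and "t" (3): a world point X has camera coordinates R X + t. Camera axes: x right, y down, z forward; pixel columns grow to the right and rows downward; lengths in m; the calibration is good to about 2 mm. A picture is of the moment at which its call begins. camera_info takes no time and is no camera call.
- hand_in(): hands the job in, once; it reports no verdict.
The state is a dict: "t": time; "q": joint angles; "joint_vel": joint speeds; "joint_torque": joint torques, N m; "eef_pos": TCP position; "tool_rot": TCP orientation; "contact_force": force on the tool from outside, world axes, zero at the start; "torque": the same for the moment, N m; "gripper_width": opening from 0.0 (shut) to 1.0 (fully open).
Only numpy, scipy, OpenCV 4.12 (cv2) and the standard library are available. Lean on these libraries where they do the work, as an engineer would, in place of code of your own. Each camera call takes 0.05 s, during which the arm holds its last target. There are 200 camera calls.

TASK

At the tube-welding station, push the steel sleeve lying at the low end of the loading ramp slowly up the ramp until it is square against the stop bar at the top, with a fingertip behind it all the way so that it never rolls back. Only push it from its low side: do not pinch it or lift it, and leave the loose parts beside the ramp alone. Finish while still holding the sleeve firmly against the stop with the fingers, because it would roll down again if you let go.

Things in the scene. Friction and masses are not known exactly. Their poses are not given: they have to be found in the camera images.
- sleeve: plain steel tube sleeve, 44 mm diameter, 100 mm long, 0.22-0.45 kg, lying across the ramp, free to roll; pushed level it takes under 2 N to roll up. Origin at its centre; its own y is the tube's axis (x and z turn as it rolls). It starts at rest against a 6 mm high lip at the ramp's low end, its centre 192 mm down the slope from the stop's face, 170 mm short of seated.
- ramp: fixed aluminium loading ramp, 122 x 250 mm, tilted 7 degrees, on a dark base plate 290 x 150 x 8 mm. Origin on the table under its middle; x is level, to the uphill end; z up. The slope's surface is 60 mm above the table over the origin and rises 0.123 m per m of x. Guide rails 8 mm wide, 106 mm apart, stand 10 mm above the surface along both sides.
- chuck (a point): centre of the front face of a fixed three-jaw chuck, 100 mm diameter, on the ramp's +y side, level with the stop; same axes as the ramp. Jaws stand 16 mm out towards the ramp. Behind it (50 to 135 mm further in y, 60 mm either way in x) a headstock block, its top 160 mm above the table; and a parked torch stand 250 mm high, its post 100 mm on in x and 140 mm on in y, its arm 95 mm further in y.
- stop: dark steel stop bar fixed at the ramp's high end, 10 mm thick, 100 mm wide, rising 36 mm off the slope. Origin on its downhill face, in mid width, 22 mm off the sloping surface (the height of the sleeve's centre); x points up the slope (7 degrees above level), y along the bar, z at right angles off the slope. A sleeve against the stop has its centre at x = -22 mm.
- reducer: loose steel tube reducer standing beside the ramp on its -y side: a 48 mm wide foot tapering to 26 mm, 50 mm high; origin at the centre of its underside. Leave alone.
- offcut: loose short steel tube offcut standing on end beside the ramp on its -y side, 44 mm diameter, 45 mm high; origin at the centre of its underside. Leave alone.
- jar: loose small white plastic jar with black lid standing beside the ramp on its -y side, 42 mm diameter, 60 mm high; origin at the centre of its underside. Leave alone.

How it is judged:
On the way, in this order (a step that is already met when the one before it is completed fails the run):
1. the sleeve is half-way up the ramp with the fingers pushing it (x of sleeve in the frame of stop between -0.107 and -0.04 m and contact force between the fingers and sleeve above 0.05 N), for 0.02 s.
2. the sleeve is square against the stop, pressed there by the fingers (x of sleeve in the frame of stop between -0.0255 and -0.018 m and z of sleeve in the frame of stop between -0.006 and 0.006 m and angle between the y axis of sleeve and the y axis of stop, either way round below 0.08 rad and contact force between the fingers and sleeve above 0.5 N and contact force between sleeve and stop above 0.5 N), for 0.3 s.
At the end, for the whole second after the job is handed in: The fingers still press the sleeve (over 0.5 N) and it presses the stop bar (over 0.5 N): its centre within 3.5 mm of the seated place along the slope and 6 mm off the ramp's surface, square to the bar within 0.08 rad, at rest (under 0.02 m/s); the three loose parts within 20 mm of where they stood (all of step 2 and linear speed of sleeve below 0.02 m/s and distance of each of reducer, offcut, jar from where it was at the start of the episode below 0.02 m); the arm keeps its last pose, push and grip.
It fails at once if the sleeve runs free on the slope (faster than 0.15 m/s with no finger on it, between 25 mm above its start and 8 mm short of the stop) (x of sleeve in the frame of stop between -0.167 and -0.03 m and contact force between the fingers and sleeve below 0.02 N and linear speed of sleeve above 0.15 m/s).
It fails at once if the sleeve is lifted or knocked off the ramp (its centre over 8 mm from its rolling height) (not (z of sleeve in the frame of stop between -0.008 and 0.008 m)).
It fails at once if the sleeve is straddled and pinched: the grasp point between the finger pads comes within 20 mm of the sleeve's centre (distance between the grasp point and sleeve below 0.02 m).
It fails at once if a loose part beside the ramp is displaced by more than 20 mm (distance of any of reducer, offcut, jar from where it was at the start of the episode above 0.02 m).
It also fails if it takes over 42 s, if anything falls off the work surface, if the arm or the gripper's body presses on something with over 40 N, if the wrist force passes 120 N, or if a joint passes its speed limit or range.

## Working session

There is one attempt and no reset: what is moved stays moved. The work goes in short steps, Python scripts to look and compute and a shell command to move; the robot and the scene stay as the last step left them, time stands still between calls to the robot, and variables do not carry over. Pictures are saved under pics/ and viewed, on a budget of 10 in all, crops included, one or two more only if the job needs it, and the job is handed in when it is done.

```bash
mkdir -p pics; ls
python3 - <<'E'
from station import *
import cv2
o=get_obs()
print({k:(v if not hasattr(v,'tolist') else [round(a,3) for a in v]) for k,v in o.items()})
try: print(grasp_offset)
except Exception as e: print(e)
for n in("side","top"):
    cv2.imwrite(f"pics/{n}0.png",read_camera(n)[:,:,::-1]); print(camera_info(n))
E
```

```text
pics
{'t': 0.0, 'q': [np.float64(-1.304), np.float64(0.478), np.float64(0.022), np.float64(1.556), np.float64(-0.012), np.float64(1.109), np.float64(-0.083)], 'joint_vel': [np.float64(-0.0), np.float64(0.0), np.float64(0.0), np.float64(0.001), np.float64(0.002), np.float64(0.0), np.float64(-0.0)], 'joint_torque': [np.float64(-0.001), np.float64(-59.645), np.float64(1.608), np.float64(-28.119), np.float64(0.012), np.float64(0.009), np.float64(0.0)], 'eef_pos': [np.float64(0.247), np.float64(0.628), np.float64(0.23)], 'tool_rot': [np.float64(-0.0), np.float64(0.186), np.float64(0.982), np.float64(-0.001)], 'contact_force': [np.float64(0.254), np.float64(-0.381), np.float64(-0.598)], 'torque': [np.float64(0.016), np.float64(-0.029), np.float64(-0.02)], 'gripper_width': 1.0030167108484291}
0.0187
{'fx': 487.9543660718065, 'fy': 487.9543660718065, 'cx': 244.57412823045377, 'cy': 186.83755593155703, 'R': array([[ 0.9871277 , -0.15991009, -0.00276968],
       [-0.10424814, -0.63019931, -0.76940312],
       [ 0.12128987,  0.75978786, -0.63875752]]), 't': array([-0.56869158,  0.13372988,  0.90354732])}
{'fx': 428.17753409675595, 'fy': 428.17753409675595, 'cx': 258.9385546158752, 'cy': 182.27547400632383, 'R': array([[ 0.01668304, -0.99982514,  0.00844731],
       [-0.98380801, -0.01792243, -0.17832721],
       [ 0.17844742, -0.00533549, -0.98393498]]), 't': array([-0.01233167,  0.58613023,  0.94449352])}
```

View pics/side0.png

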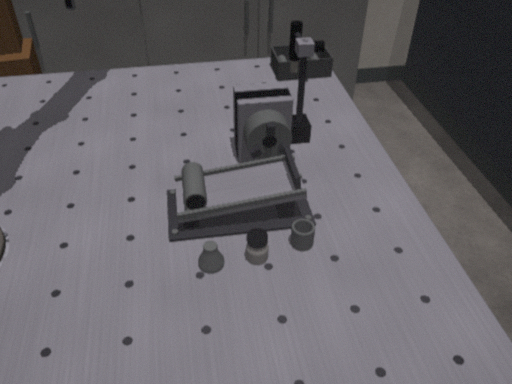

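View pics/top0.png

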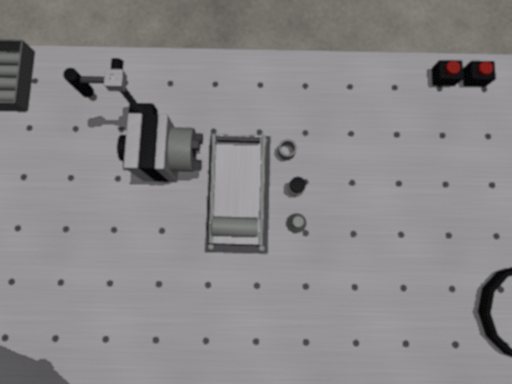

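The side view shows the sleeve at about (195,185), the stop near (292,172), and the loose parts at (211,257), (257,247) and (303,235). In the top view the sleeve is near (235,227) and the stop near (239,140). The ramp's uphill direction is roughly +x. I'll enlarge both.

Run:
```python
import cv2
a=cv2.imread('pics/side0.png')[140:280,155:325]; cv2.imwrite('pics/side0c.png',cv2.convertScaleAbs(cv2.resize(a,None,fx=4.2,fy=4.2,interpolation=cv2.INTER_CUBIC),alpha=1.5))
a=cv2.imread('pics/top0.png')[125:260,170:310]; cv2.imwrite('pics/top0c.png',cv2.convertScaleAbs(cv2.resize(a,None,fx=4.4,fy=4.4,interpolation=cv2.INTER_CUBIC),alpha=1.5))
```

```text
(no output)
```

View pics/side0c.png

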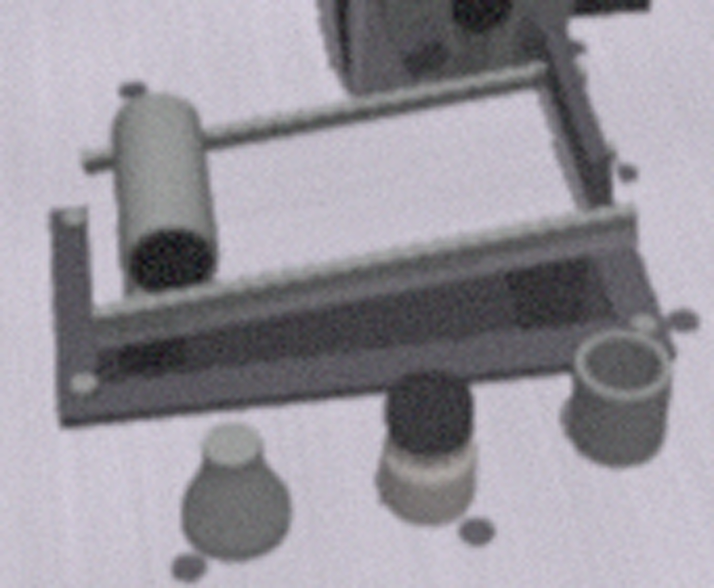

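View pics/top0c.png

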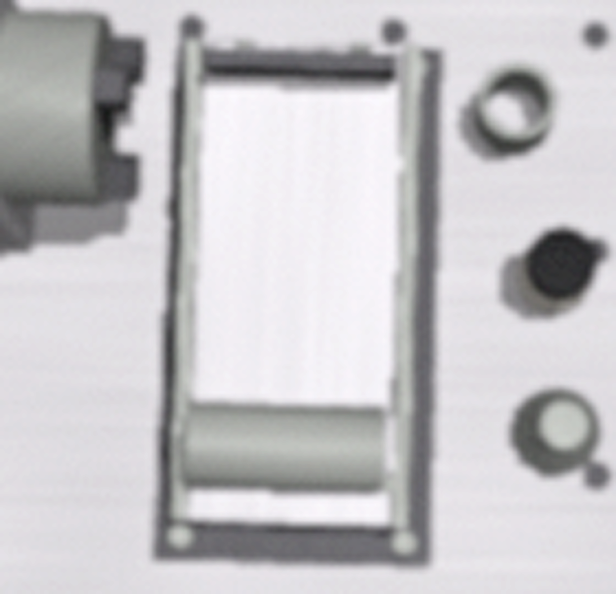

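```bash
cat > h.py <<'E'
from station import *
import numpy as np, cv2
from scipy.optimize import least_squares
C={n:camera_info(n) for n in("side","top")}
def proj(n,X):
    c=C[n]; p=np.atleast_2d(X)@np.array(c["R"]).T+c["t"]
    return np.c_[c["fx"]*p[:,0]/p[:,2]+c["cx"],c["fy"]*p[:,1]/p[:,2]+c["cy"]]
s=lambda x,y:(155+(x+.5)/4.2-.5,140+(y+.5)/4.2-.5)
t=lambda x,y:(170+(x+.5)/4.4-.5,125+(y+.5)/4.4-.5)
def tri(a,b):
    P={n:np.diag([1,1,1])@np.array([[C[n]["fx"],0,C[n]["cx"]],[0,C[n]["fy"],C[n]["cy"]],[0,0,1]])@np.c_[C[n]["R"],C[n]["t"]] for n in C}
    X=cv2.triangulatePoints(P["side"],P["top"],np.array(a,float),np.array(b,float))[:,0]; X=X[:3]/X[3]
    return X, np.linalg.norm(proj("side",X)[0]-a)+np.linalg.norm(proj("top",X)[0]-b)
def place(o,P):
    c,q=np.cos(o[2]),np.sin(o[2]); P=np.atleast_2d(P)
    return np.c_[o[0]+c*P[:,0]-q*P[:,1],o[1]+q*P[:,0]+c*P[:,1],P[:,2]+(o[3] if len(o)>3 else 0)]
E
cat > fit.py <<'E'
from h import *
pr=dict(screwL_p=(s(75,215),t(180,537)),screwL_m=(s(83,383),t(404,543)),railUp_m=(s(632,210),t(412,45)),railUp_p=(s(545,68),t(192,40)),railLo_m=(s(95,312),t(402,525)),railLo_p=(s(88,158),t(180,520)),
 offcut_top=(s(622,363),t(514,108)),jar_top=(s(431,385),t(561,264)),red_top=(s(234,445),t(566,424)),plate_m=(s(62,416),t(428,562)))
for k,(a,b) in pr.items():
    X,e=tri(a,b); print(k,X.round(4),round(e,2))
z=lambda x:.060+.123*x+.010
x1=.124
obs=[("side",s(62,416),(-.145,-.075,.008)),("side",s(52,211),(-.145,.075,.008)),("side",s(672,350),(.145,-.075,.008)),
("top",t(155,558),(-.145,.075,.008)),("top",t(428,562),(-.145,-.075,.008)),("top",t(440,50),(.145,-.075,.008)),
("side",s(95,308),(-x1,-.057,z(-x1))),("side",s(632,208),(x1,-.057,z(x1))),("side",s(88,156),(-x1,.057,z(-x1))),("side",s(545,68),(x1,.057,z(x1))),
("top",t(192,42),(x1,.057,z(x1))),("top",t(412,45),(x1,-.057,z(x1))),("top",t(402,525),(-x1,-.057,z(-x1))),("top",t(180,520),(-x1,.057,z(-x1)))]
f=lambda o:np.concatenate([proj(n,place(o,P))[0]-u for n,u,P in obs])
r=least_squares(f,[.5,.05,0,0],loss='soft_l1'); print(r.x.round(4)); print(f(r.x).reshape(-1,2).round(1).tolist())
np.save('ramp.npy',r.x)
E
python3 fit.py
```

```text
screwL_p [0.4385 0.1092 0.0138] 1.06
screwL_m [ 0.4368 -0.0108  0.0132] 0.65
railUp_m [ 0.6918 -0.01    0.0816] 0.53
railUp_p [0.6839 0.1056 0.0811] 7.1
railLo_m [ 0.4456 -0.009   0.0545] 1.31
railLo_p [0.4474 0.1057 0.0519] 2.15
offcut_top [ 0.6728 -0.0667  0.0417] 2.39
jar_top [ 0.5826 -0.0899  0.0657] 2.15
red_top [ 0.499  -0.0942  0.0483] 0.8
plate_m [ 0.4265 -0.024   0.0069] 0.15
[ 0.5695  0.0489 -0.0078 -0.0029]
[[-1.3, 1.2], [-1.2, 0.1], [0.8, 0.5], [-0.9, 0.4], [0.4, 1.0], [0.1, -0.5], [-0.8, 1.5], [0.8, -0.3], [-1.7, 0.4], [7.9, -1.7], [0.1, -1.0], [-0.4, -0.4], [-0.9, -0.4], [-0.6, -0.5]]
```

```bash
sed -i '/("side",s(545,68),(x1/s/,("side",s(545,68),(x1,.057,z(x1)))//' fit.py
cat >> fit.py <<'E'
o=r.x; T=np.deg2rad(7)
def sl(p):  # xs, y centre, tilt yaw -> circle end points
    a=np.linspace(0,2*np.pi,73); out=[]
    for e in(-.05,.05):
        zc=.060+.123*p[0]+.022/np.cos(T)
        out.append(np.c_[p[0]+.022*np.sin(-T)*0+.022*np.cos(a)-e*p[2],p[1]+e+0*a,zc+.022*np.sin(a)])
    return out
def pred(p):
    A,B=sl(p); ta=proj("top",place(o,A)); tb=proj("top",place(o,B)); sa=proj("side",place(o,A))
    # -y end rows (right), +y end rows (left), columns extent, side near end ellipse box
    return np.r_[ta[:,1].min(),ta[:,1].max(),tb[:,1].min(),tb[:,1].max(),tb[:,0].min(),ta[:,0].max(),sa[:,0].min(),sa[:,0].max(),sa[:,1].max()]
m=np.r_[t(0,407)[1],t(0,493)[1],t(0,401)[1],t(0,488)[1],t(184,0)[0],t(386,0)[0],s(126,0)[0],s(217,0)[0],s(0,292)[1]]
q=least_squares(lambda p:pred(p)-m,[-.08,0,0],loss='soft_l1'); print('sleeve',q.x.round(4),(pred(q.x)-m).round(1))
xs=q.x[0]; c=lambda x,y:place(o,[x,y,.060+.123*x+.022/np.cos(T)])[0].round(4)
print('sleeve world',c(xs,q.x[1])); xf=xs+.192*np.cos(T); print('stop origin',c(xf,0),'ramp x',xf,'seated',c(xf-.022*np.cos(T),q.x[1]))
h=np.array([[xf-.014*np.sin(T),e,.060+.123*xf+.036] for e in(-.05,.05)]); print('stop top edge side crop',((proj("side",place(o,h))-[155,140])*4.2).round(),'top crop',((proj("top",place(o,h))-[170,125])*4.4).round())
E
python3 fit.py|tail -6
```

```text
sleeve [-0.0876  0.0018  0.0043] [-0.4 -0.3  0.  -0.1 -0.3 -0.4 -1.3  0.5  2. ]
sleeve world [0.4823 0.0513 0.0691]
stop origin [0.6728 0.0479 0.0926] ramp x 0.10300744813593257 seated [0.651  0.05   0.0899]
stop top edge side crop [[585. 159.]
 [538.  32.]] top crop [[395.  70.]
 [198.  65.]]
```

```bash
python3 -m handwheel '[1.9,-3.1,0,0,0,2.7,0.6, 3.8,-6.2,0,0,0,5.4,0.6, 5.7,-9.3,0,0,0,8.1,0.6, 7.6,-12.4,0,0,0,10.8,0.6, 9.5,-15.5,0,0,0,13.5,0.6, 11.5,-18.6,0,0,0,16.2,0.6, 13.4,-21.7,0,0,0,18.9,0.6, 15.3,-24.8,0,0,0,21.2,0.6]' 20
```

```text
t: 0.77
eef_pos: [0.4004, 0.3777, 0.2302]
tool_rot: [-0.0, 0.001, 1.0, -0.001]
contact_force: [1.0, -0.3, -0.5]
gripper_width: 0.604
```

```bash
python3 -m handwheel '[0.5,-4,-0.5,0,0,0,0.6, 1,-8,-1,0,0,0,0.6, 1.5,-12,-1.5,0,0,0,0.6, 2,-16,-2,0,0,0,0.6, 2.2,-20,-2.5,0,0,0,0.6, 2.4,-24,-3,0,0,0,0.6, 2.4,-27,-4,0,0,0,0.6, 2.4,-27,-4,0,0,0,0.6]'
```

```text
t: 1.43
eef_pos: [0.4228, 0.1007, 0.1885]
tool_rot: [-0.002, 0.006, 1.0, -0.003]
contact_force: [-1.2, -0.3, -0.2]
gripper_width: 0.601
```

```bash
python3 -m handwheel '[0.1,-2.5,-1,0,0,0,0.6, 0.2,-5,-3,0,0,0.2,0.6, 0.2,-5,-5,0,0,0.4,0.6, 0.2,-5,-8,0,0,0.4,0.6, 0.2,-5,-9.5,0,0,0.4,0.6, 0.2,-5,-9.5,0,0,0.4,0.6]'
python3 - <<'E'
from h import *
o=get_obs(); print(o['t'],o['eef_pos'],o['tool_rot'],o['contact_force'])
a=cv2.cvtColor(read_camera("side"),cv2.COLOR_RGB2BGR)[90:280,130:320]; b=cv2.cvtColor(read_camera("top"),cv2.COLOR_RGB2BGR)[120:310,150:340]
im=cv2.resize(np.hstack([a,b]),(800,400),interpolation=cv2.INTER_CUBIC); cv2.imwrite('pics/p1.png',cv2.convertScaleAbs(im,alpha=1.5))
print(proj("side",o['eef_pos']),proj("top",o['eef_pos']))
E
```

```text
t: 1.93
eef_pos: [0.4224, 0.0505, 0.0909]
tool_rot: [-0.005, 0.002, 1.0, -0.004]
contact_force: [-0.4, 0.7, 0.3]
gripper_width: 0.602
1.9333 [0.42242827 0.05049139 0.09087167] [-0.00477421  0.0019426   0.99998026 -0.00359277] [-0.44604278  0.70519995  0.27427717]
[[161.06903363 180.55272645]] [[233.62185728 252.90182755]]
```

View pics/p1.png

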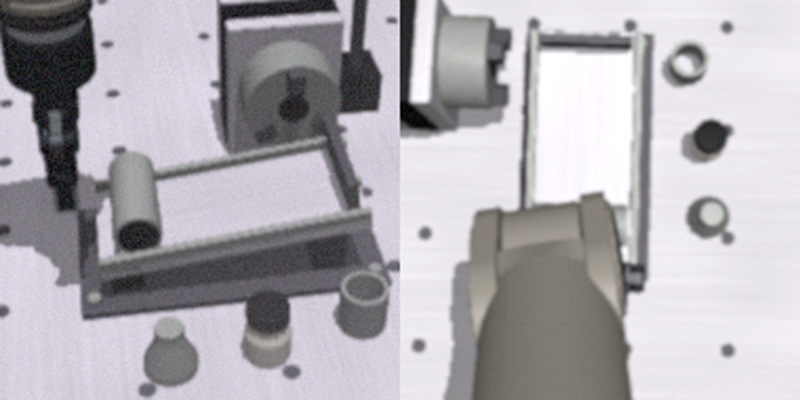

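The side half shows the fingertip at about (65,208) in the crop, standing behind the low end of the ramp with a gap before the sleeve at (137,200). The gripper is centred on the ramp in the top half. Next I lower the fingers and ease in.

```bash
python3 -m handwheel '[0,0,-1.5,0,0,0,0.6, 0,0,-3,0,0,0,0.6, 0,0,-3.5,0,0,0,0.6, 0.5,0,-3.5,0,0,0,0.6, 1,0,-3.5,0,0,0,0.6, 1.3,0,-3.5,0,0,0,0.6, 1.6,0,-3.5,0,0,0,0.6, 1.8,0,-3.5,0,0,0,0.6]'
```

```text
t: 2.7
eef_pos: [0.4437, 0.0511, 0.0592]
tool_rot: [-0.002, 0.002, 1.0, -0.003]
contact_force: [-0.3, -0.5, -0.2]
gripper_width: 0.599
```

```bash
python3 -m handwheel '[0,0,-0.3,0,0,0,0.6, 0.2,0,-0.3,0,0,0,0.6, 0.4,0,-0.3,0,0,0,0.6, 0.6,0,-0.3,0,0,0,0.6, 0.8,0,-0.25,0,0,0,0.6, 1,0,-0.2,0,0,0,0.6, 1.2,0,-0.2,0,0,0,0.6, 1.4,0,-0.15,0,0,0,0.6]'
python3 - <<'E'
from h import *
o=get_obs(); print(o['t'],o['eef_pos'],o['contact_force'])
a=cv2.cvtColor(read_camera("side"),cv2.COLOR_RGB2BGR)[130:250,140:310]
cv2.imwrite('pics/p2.png',cv2.convertScaleAbs(cv2.resize(a,None,fx=4,fy=4,interpolation=cv2.INTER_CUBIC),alpha=1.8))
E
```

```text
t: 3.37
eef_pos: [0.4577, 0.0511, 0.0576]
tool_rot: [-0.002, 0.002, 1.0, -0.003]
contact_force: [-1.8, -0.4, 1.0]
gripper_width: 0.6
3.3667 [0.45765955 0.05109574 0.05759983] [-1.7740392  -0.36430541  1.02458134]
```

View pics/p2.png

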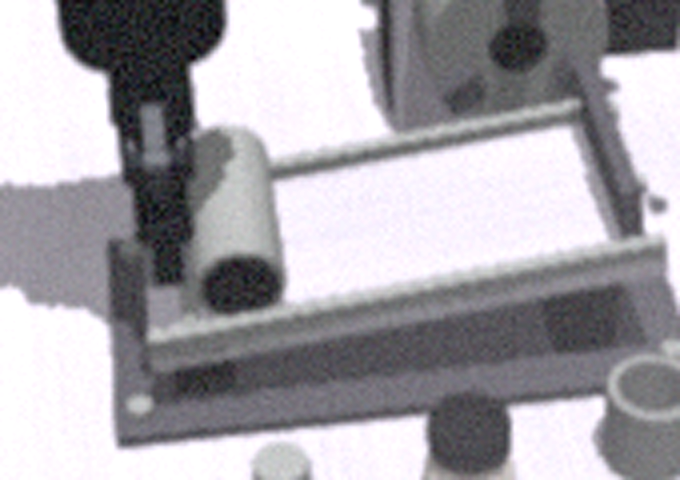

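The sleeve's near end has moved to (242,283) in the crop, about 8 mm uphill. The fingers touch its low side, tips low behind it and between the rails. I keep pushing slowly.

```bash
python3 -m handwheel '[0.3,0,0.04,0,0,0,0.6, 0.6,0,0.07,0,0,0,0.6, 0.9,0,0.11,0,0,0,0.6, 1.2,0,0.15,0,0,0,0.6, 1.5,0,0.18,0,0,0,0.6, 1.8,0,0.22,0,0,0,0.6, 2.1,0,0.26,0,0,0,0.6, 2.4,-0.02,0.3,0,0,0,0.6]'
```

```text
t: 4.08
eef_pos: [0.4827, 0.051, 0.0608]
tool_rot: [-0.001, 0.002, 1.0, -0.003]
contact_force: [-1.5, 1.0, 1.3]
gripper_width: 0.596
```

```bash
python3 -m handwheel '[0.3,0,0.04,0,0,0,0.6, 0.6,0,0.07,0,0,0,0.6, 0.9,0,0.11,0,0,0,0.6, 1.2,0,0.15,0,0,0,0.6, 1.5,0,0.18,0,0,0,0.6, 1.8,0,0.22,0,0,0,0.6, 2.1,0,0.26,0,0,0,0.6, 2.4,-0.02,0.3,0,0,0,0.6]'
```

```text
t: 4.75
eef_pos: [0.507, 0.0508, 0.0638]
tool_rot: [-0.001, 0.002, 1.0, -0.003]
contact_force: [-1.4, -0.5, 0.7]
gripper_width: 0.596
```

```bash
python3 -m handwheel '[0.3,0,0.04,0,0,0,0.6, 0.6,0,0.07,0,0,0,0.6, 0.9,0,0.11,0,0,0,0.6, 1.2,0,0.15,0,0,0,0.6, 1.5,0,0.18,0,0,0,0.6, 1.8,0,0.22,0,0,0,0.6, 2.1,0,0.26,0,0,0,0.6, 2.4,-0.02,0.3,0,0,0,0.6]'
```

```text
t: 5.42
eef_pos: [0.5313, 0.0507, 0.0669]
tool_rot: [-0.001, 0.002, 1.0, -0.003]
contact_force: [-1.6, -0.3, 0.5]
gripper_width: 0.595
```

```bash
python3 -m handwheel '[0.3,0,0.04,0,0,0,0.6, 0.6,0,0.07,0,0,0,0.6, 0.9,0,0.11,0,0,0,0.6, 1.2,0,0.15,0,0,0,0.6, 1.5,0,0.18,0,0,0,0.6, 1.8,0,0.22,0,0,0,0.6, 2.1,0,0.26,0,0,0,0.6, 2.4,-0.02,0.3,0,0,0,0.6]'
```

```text
t: 6.08
eef_pos: [0.5556, 0.0505, 0.0699]
tool_rot: [-0.001, 0.002, 1.0, -0.003]
contact_force: [-1.8, 0.8, 0.6]
gripper_width: 0.6
```

```bash
python3 -m handwheel '[0.3,0,0.04,0,0,0,0.6, 0.6,0,0.07,0,0,0,0.6, 0.9,0,0.11,0,0,0,0.6, 1.2,0,0.15,0,0,0,0.6, 1.5,0,0.18,0,0,0,0.6, 1.8,0,0.22,0,0,0,0.6, 2.1,0,0.26,0,0,0,0.6, 2.4,-0.02,0.3,0,0,0,0.6]'
python3 - <<'E'
from h import *
o=get_obs(); print(o['t'],o['eef_pos'],o['contact_force'])
a=cv2.cvtColor(read_camera("side"),cv2.COLOR_RGB2BGR)[130:250,140:310]
cv2.imwrite('pics/p3.png',cv2.convertScaleAbs(cv2.resize(a,None,fx=4,fy=4,interpolation=cv2.INTER_CUBIC),alpha=1.8))
E
```

```text
t: 6.75
eef_pos: [0.5799, 0.0503, 0.073]
tool_rot: [-0.001, 0.002, 1.0, -0.003]
contact_force: [-2.0, -0.7, 0.6]
gripper_width: 0.601
6.75 [0.579892   0.05031545 0.07296212] [-1.95200234 -0.72856928  0.58785787]
```

View pics/p3.png

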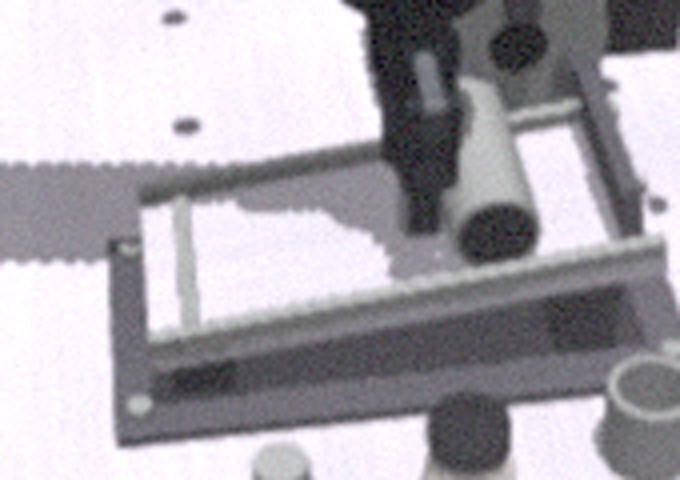

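The sleeve's near end is at (497,232), square between the rails with the fingers right behind it. The stop is about 35 mm further on, so the push continues more gently.

```bash
python3 -m handwheel '[0.3,0,0.04,0,0,0,0.6, 0.6,0,0.07,0,0,0,0.6, 0.9,0,0.11,0,0,0,0.6, 1.2,0,0.15,0,0,0,0.6, 1.5,0,0.18,0,0,0,0.6, 1.8,0,0.22,0,0,0,0.6, 2.1,0,0.26,0,0,0,0.6, 2.4,-0.02,0.3,0,0,0,0.6]'
```

```text
t: 7.47
eef_pos: [0.605, 0.0502, 0.0762]
tool_rot: [-0.001, 0.002, 1.0, -0.003]
contact_force: [-1.7, -0.9, 0.7]
gripper_width: 0.601
```

```bash
python3 -m handwheel '[0.2,0,0.02,0,0,0,0.6, 0.4,0,0.05,0,0,0,0.6, 0.6,0,0.07,0,0,0,0.6, 0.8,0,0.1,0,0,0,0.6]'
```

```text
t: 7.8
eef_pos: [0.6131, 0.0502, 0.0772]
tool_rot: [-0.001, 0.002, 1.0, -0.003]
contact_force: [-1.2, -0.5, 0.3]
gripper_width: 0.598
```

```bash
python3 -m handwheel '[0.15,0,0.01,0,0,0,0.6, 0.3,0,0.03,0,0,0,0.6, 0.4,0,0.04,0,0,0,0.6]'
```

```text
t: 8.05
eef_pos: [0.6173, 0.0502, 0.0776]
tool_rot: [-0.001, 0.002, 1.0, -0.003]
contact_force: [-1.6, -0.4, 0.6]
gripper_width: 0.599
```

```bash
python3 -m handwheel '[0.1,0,0,0,0,0,0.6, 0.2,0,0,0,0,0,0.6, 0.2,0,0,0,0,0,0.6]'
```

```text
t: 8.3
eef_pos: [0.6182, 0.0502, 0.0773]
tool_rot: [-0.002, 0.002, 1.0, -0.003]
contact_force: [-5.3, 0.1, 2.7]
gripper_width: 0.593
```

Contact with the stop: the advance stalled at 0.6182 and the force jumped to 5 N. Now a firmer press, held.

```bash
python3 -m handwheel '[0.2,0,0.02,0,0,0,0.6, 0.3,0,0.02,0,0,0,0.6, 0.3,0,0.02,0,0,0,0.6, 0.3,0,0.02,0,0,0,0.6, 0.3,0,0.02,0,0,0,0.6, 0.3,0,0.02,0,0,0,0.6, 0.3,0,0.02,0,0,0,0.6, 0.3,0,0.02,0,0,0,0.6]'
python3 - <<'E'
from h import *
a=cv2.cvtColor(read_camera("side"),cv2.COLOR_RGB2BGR)[130:250,180:330]
b=cv2.cvtColor(read_camera("top"),cv2.COLOR_RGB2BGR)[120:240,190:310]
cv2.imwrite('pics/p4.png',cv2.convertScaleAbs(cv2.resize(np.hstack([a,b]),(798,355),interpolation=cv2.INTER_CUBIC),alpha=1.8))
o=get_obs(); print(o['t'],o['eef_pos'],o['contact_force'],o['torque'])
for i in range(4): read_camera("top")
o=get_obs(); print(o['t'],o['eef_pos'],o['contact_force'])
E
```

```text
t: 8.97
eef_pos: [0.6183, 0.05, 0.0768]
tool_rot: [-0.005, 0.002, 1.0, -0.003]
contact_force: [-8.9, 0.2, 4.9]
gripper_width: 0.602
9.0667 [0.61825133 0.05007932 0.07676784] [-9.69282627  0.02523371  5.12448671] [-0.04529161  1.89565364 -0.17222802]
9.2667 [0.61826141 0.05008568 0.07678048] [-9.66023692  0.47036822  4.59359946]
```

View pics/p4.png

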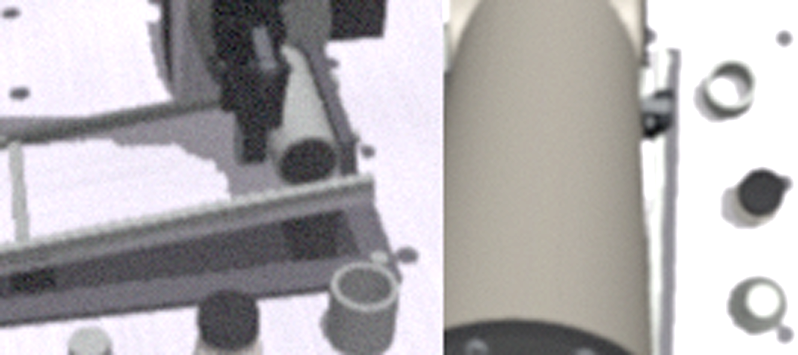

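In the side half the sleeve's near end is at about (305,160), up against the stop bar with the fingers behind it. The loose parts at (362,305), (228,325) and (88,340) are undisturbed. One last numeric check of the sleeve's position along the slope, then I hand in.

Run:
```python
from h import *
o=np.load('ramp.npy'); f=798/270
P=lambda x:proj("side",place(o,[x,-.048,.060+.123*x+.0222]))[0]
for nm,uv in(("start",s(172,262)),("now",(180+305/f,130+160/f))):
    r=least_squares(lambda x:P(x[0])-uv,[0]); print(nm,r.x,r.fun.round(2))
print(get_obs()['contact_force'])
```

```text
start [-0.08628399] [0.05 0.28]
now [0.0814663] [0.18 0.9 ]
[-9.66023692  0.47036822  4.59359946]
```

The sleeve has travelled 169 mm along the slope, against 170 expected, and the push holds at 9.7 N.

```bash
python3 -c "
from station import *
print(hand_in()); o=get_obs(); print(o['t'],o['eef_pos'],o['contact_force'])"
```

```text
the job is handed in; nothing more can be done
None
the job is handed in; nothing more can be done
```

I pushed the sleeve up the ramp to the stop with the two part-open fingers behind its low side, at about 3.6 cm/s, and handed in still pressing it there. No verdict was reported.

**Last checks before handing in:**
- **Seating:** the images put the sleeve's travel at 169 mm along the slope, against 170 expected. The advance stalled at TCP x = 0.618 m, which matches the seated place I had measured.
- **Push:** the tool force held steady at 9.7 N horizontally, with about 5 N upward on the tool.
- **Loose parts:** all three look undisturbed in the last picture.

**Less certain:**
- **Squareness:** I did not measure it. I judged it from the side picture and from the two fingers pressing the sleeve against a flat bar; the arm hid the sleeve from the top camera.
- **Contact on the way:** each move ended with 1–2 N on the tool, close to the sensor's roughly 1 N noise. The pictures after first contact and about 35 mm short of the stop also showed the fingers against the sleeve.
- **Heights:** the fitted ramp height came out about 3 mm below the stated value, roughly the calibration error.

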